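Short spin in the microcentrifuge

ROBOT

A 7-joint arm with a two-finger parallel gripper is mounted at the origin on a cart in front of the work surface, level with it; the furniture and walls round the work are solid. World frame = base frame: x ahead of the robot, y to its left, z up, the work surface at z = 0. Lengths are in mm, angles in rad, forces in N, time in s.
With the tool pointing down it reaches from about 425 to 800 mm from the base axis. Payload 8.3 kg.
Tool frame: the origin (TCP) lies at the centre of the arm's flange, where the gripper is bolted on; the fingertips stand 173 mm ahead of it and the grasp point (between the pads) lies 155 mm ahead of it; z points along the fingers, y is the direction in which the jaws open and shut (so a half turn about z gives the same grasp; the last joint's range is limited). The gripper opens to 85 mm and grips with 20 to 120 N. Pads are 22 mm wide; open, the fingers measure 114 mm over their backs; the gripper's body (76 mm by 85 mm) begins 54 mm behind the grasp point. The pads swing forward as they close: fully open they stand 13 mm farther back than shut.
Start: joints at [-1.188, 0.383, 0.016, 1.37, -0.006, 1.388, -0.046], TCP at [269.449, 563.927, 404.679] pointing down, gripper open.
Joint ranges: [-2.95, 2.95], [-0.25, 2.06], [-1.52, 1.56], [0.18, 2.33], [-1.44, 4.58], [0.02, 2.06], [-3.01, 3.01]. Speed limits (rad/s): [2.39, 2.39, 3.01, 3.01, 3.14, 3.14, 3.14].

INTERFACE

Orientations are given as a unit quaternion [x, y, z, w].
In Python, from plant import status, viewer, job gives the robot as it stands.
- The arm moves only by the tool play_rows, never from a script. Its argument "steps" is a list that holds one entry, the list of rows, each a list of 5 numbers: the opening, from 0 (shut) to 1 (fully open), then the shift along the tool's x, y, z each as a share of 0.2 m, from -1 to 1, then the turn about the tool's z as a share of 120 degrees, from -1 to 1. In form: [[[claw, tx, ty, tz, twist], ...]]. A call has exactly 8 rows; each row is the pose to reach, as a shift and turn from the pose commanded when the call began, along the tool's axes at that moment; what a row does not reach only later rows make up. A row lasts 1/8 s, in which the tool goes at most 62.5 mm and 10.7 degrees, less where a joint would pass 70% of its speed; a pose out of reach is approached as far as the arm can. A call with a number of a shift or a turn outside -1 to 1 is refused whole. A call with a gripper value outside its range is refused whole. The fingers move at their own pace and stop on an object; "squeeze" is the grip in N (left out, the last holds). Time passes only in rows, so rows that repeat a pose let the fingers close, or fill a call up. It gives the time, the measured TCP pose, the force and the opening at its end, in the units of the state.
- status.get_state(): the state, without advancing time (a new reading comes with each control period).
- viewer.get_image(name): name is "scene" or "top" or "wrist"; returns (picture, depth): 384x512x3 uint8, red, green, blue; 384x512 float32, mm along the optical axis (not along the pixel's ray), 0 where there is no reading.
- viewer.camera_params(name): a dict with "mtx" (3x3 intrinsics, pixels), "position" and "orientation" of the camera in the world. Camera axes: x right, y up, looking along -z (the intrinsics and any distortion apply to the point x, -y, -z); pixel columns grow to the right and rows downward; lengths in mm; the calibration is good to about 2 mm. A picture is of the moment at which its call begins: read the wrist's pose just before it. camera_params takes no time and is no camera call; for the wrist camera it gives the pose at the moment of the call.
- job.sign_off(): hands the job in, once; it reports no verdict.
The state is a dict: "time": time; "joint_pos": joint angles; "joint_velocities": joint speeds; "joint_efforts": joint torques, N m; "eef_pos": TCP position; "ee_rot": TCP orientation; "contact_force": force on the tool from outside, world axes, zero at the start; "moment": the same for the moment, N m; "grip_width": opening from 0.0 (shut) to 1.0 (fully open).
Only numpy, scipy, OpenCV 4.12 (cv2) and the standard library are available. Lean on these libraries where they do the work, as an engineer would, in place of code of your own. Each camera call takes 0.05 s, during which the arm holds its last target. There are 200 camera calls.

TASK

Give the tubes in the small bench centrifuge a short spin: first push its lid down until it latches and stays shut by itself, then switch the machine on by pressing the left half of the black rocker switch (the half with the white bar), then press the blue key right down and keep it down; the program finishes while still holding the blue key. Only push and press: pick nothing up, do not press the green key, never switch on or press the blue key with the lid open, and leave the vials, the marker, the tip box and the timer where they are.

Things in the scene. Friction and masses are not known exactly. Their poses are not given: they have to be found in the camera images.
- centrifuge: small white bench microcentrifuge, 215 deep x 170 wide x 140 mm high with the lid shut, fixed to the table. Origin on the table under its middle; x points to its back (hinge side), y to its left seen from the front, z up. Its front, with the control panel, faces -x, roughly towards the robot; the lid covers the rear part
- lid (a joint): lid angle in rad, 0 shut, 1.2 fully open; starts partly open. The hinge has friction and a lifting spring: a lid that is shut but not latched rises again by some 40 mm. Pushed near the free edge, about 3 N swing it and the last 10 mm of the edge's way take about 5 to 8 N to snap the catch in. Latched, it stays at about 0.005 by itself
- lid_hinge (a point): middle of the lid's hinge line, 92 mm behind the origin of the centrifuge and 126 mm high; the line runs along the centrifuge's y. The lid turns up and back about it
- lid_press (a point): point on the flat outer (upper) face of the lid, at the middle of its 166 mm width, 128 mm from the hinge line towards the free edge and 14 mm above the hinge line when shut; moves with the lid. The free edge is rounded, 9 mm in radius, and ends 143 mm from the hinge line. A clear round window fills the middle of the lid
- panel (a point): middle of the control panel's face: a grey strip 54 mm deep and 166 mm wide in front of the lid, sloping 0.175 rad (10 deg) down towards the front; from left to right it bears a small dark display, the black rocker switch, the blue key and the green key
- release_bar (a point): front of the low grey bar, 34 x 14 mm, in the middle of the machine's upright front face: the lid release. Pushed 3 mm or more towards the back it unlatches the lid; not needed
- power_rocker (a joint): rocker switch in rad: -0.2 off (left half stands up), +0.2 on (left half pressed down); it snaps to one or the other. About 3 to 5 N on the left end throw it
- rocker_on (a point): on the top face of the rocker's left half (white bar), 15 mm left of its pivot; moves with it. The rocker is 22 x 39 mm, long way along the centrifuge's y, and its raised end stands 16 mm proud of the panel; the pressed end stays 9 mm proud. The end sinks about 6 mm when thrown
- spin_key (a joint): travel of the blue key in m: 0 out, 0.0045 fully down; springs back when let go. It moves square to the panel and takes 1.5 N to start and 4.2 N to hold at the bottom; it counts as down beyond 0.003
- spin_key_top (a point): middle of the top of the blue round key (short spin: runs while held), 25 mm in diameter, 9.5 mm proud of the panel when out; moves with it. The shut lid's free edge is 30 mm behind its middle and its top 45 mm higher than the panel here
- start_key (a joint): travel of the green key in m, same make as the blue one; it starts a long run and is not wanted
- start_key_top (a point): middle of the top of the green round key, 39 mm to the right of the blue one; moves with it
- vial_1: clear glass vial with a white cap, 27 mm in diameter, 60 mm high, standing to the right of the centrifuge; origin under its middle
- vial_2: brown vial with a black cap, 27 mm in diameter, 60 mm high, standing to the right of the centrifuge; origin under its middle
- marker_2: white marker pen with a red cap, 135 mm long, 16 mm thick, lying on the table before the right front corner of the centrifuge; origin under its middle
- tip_box: blue box of pipette tips with a clear lid, 102 x 70 x 57 mm, on the table at the right; origin under its middle
- timer: cream bench timer, 66 x 60 x 20 mm, lying on the table at the left; origin under its middle

How it is judged:
By the outcome, as a careful person would: the job done as asked, in the order asked, and still so for the second after the job is handed in, while the arm keeps its last pose, push and grip.
It also fails if it takes over 40 s, if anything falls off the work surface, if the arm or the gripper's body presses on something with over 40 N, if the wrist force passes 120 N, or if a joint passes its speed limit or range.

## Working session

There is one attempt and no reset: what is moved stays moved. The work goes in short steps, Python scripts to look and compute and a tool call to move; the robot and the scene stay as the last step left them, time stands still between calls to the robot, and variables do not carry over. Pictures are saved under pics/ and viewed, about 8 in all and at most 12, crops included, and the job is handed in when it is done.

Besides the shell and the picture viewer there is one more tool, called after "Emit:" as a command line: name --argument value ..., lists and objects as JSON in quotes. play_rows: Moves the arm, as the interface text tells. Shift numbers are shares of 0.2 m and turn numbers shares of 120 degrees, none past 1 either way. Its arguments: {"type":"object","properties":{"steps":{"type":"array"},"squeeze":{"type":"number"}},"required":["steps"]}

```bash
mkdir -p pics; cat > h.py <<'E'
import numpy as np, cv2
from scipy.spatial.transform import Rotation as R
from plant import status, viewer, job
def snap(n,f):
    p=viewer.camera_params(n); im,d=viewer.get_image(n)
    cv2.imwrite(f'pics/{f}.png',im[:,:,::-1]); np.savez(f'pics/{f}.npz',d=d,im=im,m=p['mtx'],p=p['position'],o=p['orientation'],allow_pickle=True)
    return im,d,p
def world(f,u,v,r=1):
    z=np.load(f'pics/{f}.npz',allow_pickle=True); d=z['d']; w=d[v-r:v+r+1,u-r:u+r+1]; w=w[w>0]; Z=np.median(w)
    m=z['m']; x=(u-m[0,2])/m[0,0]*Z; y=(v-m[1,2])/m[1,1]*Z
    return R.from_quat(z['o']).apply([x,-y,-Z])+z['p']
E
python3 - <<'E'
from h import *
s=status.get_state(); print(s['time'],s['eef_pos'],s['ee_rot'],s['contact_force'],s['grip_width'])
ims=[]
for n in('scene','top'):
    im,d,p=snap(n,n+'0'); print(n,{k:np.round(v,3).tolist() if not isinstance(v,str) else v for k,v in p.items()})
E
```

```text
0.0 [269.39702604 563.79224302 403.64830869] [ 2.21039414e-01  9.75264381e-01 -9.66017295e-04 -1.75660455e-04] [ 0.34425024 -0.63897833  0.0704142 ] 0.9985686919027172
scene {'mtx': [[473.353, 0.0, 255.613], [0.0, 473.353, 199.137], [0.0, 0.0, 1.0]], 'position': [-131.976, -1161.002, 908.624], 'orientation': [0.443, -0.111, -0.234, 0.859]}
top {'mtx': [[474.011, 0.0, 257.421], [0.0, 474.011, 193.324], [0.0, 0.0, 1.0]], 'position': [62.287, -171.271, 1741.714], 'orientation': [-0.073, 0.076, 0.728, -0.677]}
```

View pics/scene0.png

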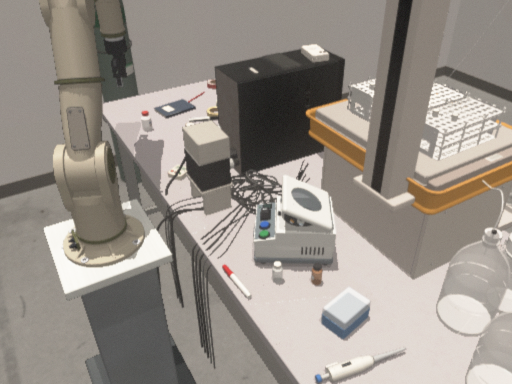

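View pics/top0.png

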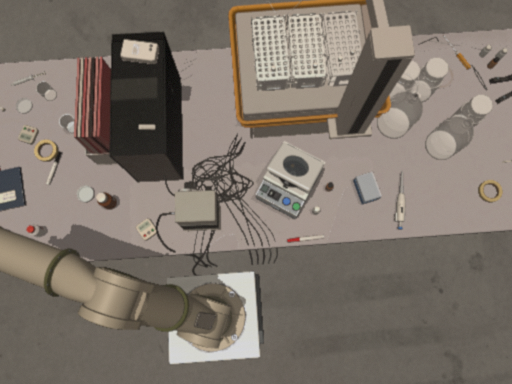

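The scene view shows the centrifuge at about (295,225) with its lid half open. In the top view it is at (290,180), yawed. Next I'll enlarge that area.

```bash
python3 - <<'E'
from h import *
a=cv2.imread('pics/top0.png')[135:225,245:335]; b=cv2.imread('pics/scene0.png')[170:270,240:345]
a=cv2.resize(a,(400,400),interpolation=cv2.INTER_CUBIC); b=cv2.resize(b,(400,381),interpolation=cv2.INTER_CUBIC)
c=np.zeros((400,800,3),np.uint8); c[:,:400]=a; c[:381,400:]=b
cv2.imwrite('pics/c1.png',c)
for n,pts in {'top0':dict(box=(195,208),cab=(147,80),boxTL=(177,193),boxBR=(215,225),post=(385,50),blue=(286,202),green=(296,206),vial=(317,210)),'scene0':dict(boxtop=(207,138),blue=(264,225),green=(264,234),lid=(327,208))}.items():
    for k,(u,v) in pts.items(): print(n,k,world(n,u,v).round())
E
```

```text
top0 box [348.  13. 258.]
top0 cab [750. 134. 357.]
top0 boxTL [401.  69. 256.]
top0 boxBR [302. -40. 171.]
top0 post [ 567. -485.  790.]
top0 blue [ 376. -288.  106.]
top0 green [ 359. -322.  105.]
top0 vial [ 347. -401.   58.]
scene0 boxtop [344. -31. 255.]
scene0 blue [ 375. -299.  104.]
scene0 green [ 357. -330.  102.]
scene0 lid [ 534. -365.  142.]
```

View pics/c1.png

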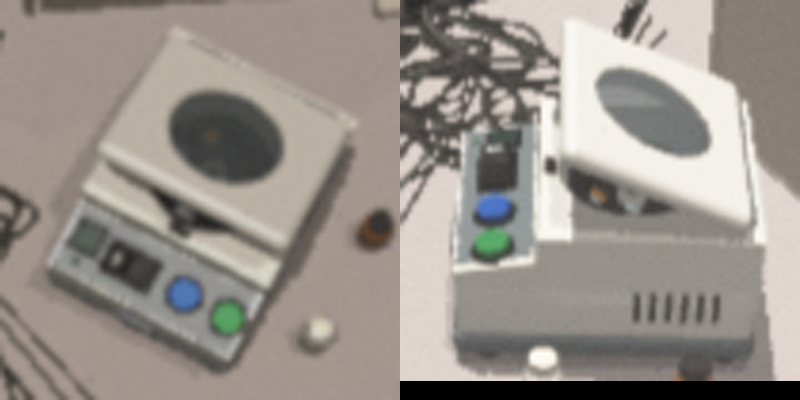

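The crops show blue at top px (286.4,201.2), green at (296.3,206.3) and the white bar at (271.8,193.5). The machine is yawed about -27°, and the tool's y axis already lies along its width. Next I'll fit the pose numerically.

```bash
cat >> h.py <<'E'
def ray(f,u,v,z):
    q=np.load(f'pics/{f}.npz',allow_pickle=True); m=q['m']
    r=R.from_quat(q['o']).apply([(u-m[0,2])/m[0,0],-(v-m[1,2])/m[1,1],-1]); p=q['p']
    return p+r*(z-p[2])/r[2]
def blob(f,lo,hi,box):
    im=np.load(f'pics/{f}.npz',allow_pickle=True)['im']; u0,v0,u1,v1=box
    h=cv2.cvtColor(im,cv2.COLOR_RGB2HSV)[v0:v1,u0:u1]; k=cv2.inRange(h,lo,hi)
    M=cv2.moments(k,True); return M['m10']/M['m00']+u0,M['m01']/M['m00']+v0,M['m00']
def cloud(f):
    z=np.load(f'pics/{f}.npz',allow_pickle=True); d=z['d']; m=z['m']; v,u=np.mgrid[:384,:512]
    P=np.stack([(u-m[0,2])/m[0,0]*d,-(v-m[1,2])/m[1,1]*d,-d],-1)
    return R.from_quat(z['o']).apply(P.reshape(-1,3)).reshape(384,512,3)+z['p']
E
python3 - <<'E'
from h import *
for f,box in (('top0',(255,180,310,225)),('scene0',(245,195,280,245))):
    B=blob(f,(100,120,60),(130,255,255),box); G=blob(f,(45,100,50),(85,255,255),box)
    b=ray(f,*B[:2],104); g=ray(f,*G[:2],104); d=(b-g)
    print(f,B,G,b.round(1),g.round(1),np.hypot(*d[:2]),np.degrees(np.arctan2(d[1],d[0])))
print('bar',ray('top0',271.8,193.5,110))
s=status.get_state(); print(R.from_quat(s['ee_rot']).as_matrix().round(4))
# lid plane: points behind, from both clouds
for f in('top0','scene0'):
    P=cloud(f).reshape(-1,3); b=np.array([376,-293]); a=np.radians(-27); ex=np.array([np.cos(a),np.sin(a)]); ey=np.array([-ex[1],ex[0]])
    q=(P[:,:2]-b); X=q@ex; Y=q@ey; Z=P[:,2]
    for x in range(-40,220,10):
        k=(abs(X-x)<5)&(abs(Y-20)<130)&(Z>70)&(Z<260)
        if k.sum()>3: print(f,x,'z med %.0f max %.0f  Y %.0f..%.0f'%(np.median(Z[k]),np.percentile(Z[k],97),Y[k].min(),Y[k].max()),k.sum())
E
```

```text
top0 (286.0, 200.82857142857142, 35.0) (295.7586206896552, 206.24137931034483, 29.0) [ 380.1 -288.8  104. ] [ 358.3 -321.3  104. ] 39.16919147016208 56.17426605849848
scene0 (264.2285714285714, 223.97142857142856, 35.0) (263.57142857142856, 233.14285714285714, 35.0) [ 378.  -295.6  104. ] [ 356.7 -328.1  104. ] 38.82486510994006 56.63955467993597
bar [ 408.75648882 -240.71652114  110.        ]
[[-9.023e-01  4.312e-01 -7.000e-04]
 [ 4.312e-01  9.023e-01 -1.600e-03]
 [-0.000e+00 -1.700e-03 -1.000e+00]]
top0 -30 z med 89 max 98  Y -46..5 24
top0 -20 z med 92 max 100  Y -48..113 105
top0 -10 z med 96 max 106  Y -49..116 143
top0 0 z med 101 max 113  Y -51..115 140
top0 10 z med 101 max 114  Y -52..113 123
top0 20 z med 100 max 108  Y -52..113 127
top0 30 z med 101 max 123  Y -53..112 153
top0 40 z med 117 max 190  Y -54..113 172
top0 50 z med 125 max 199  Y -55..110 214
top0 60 z med 191 max 201  Y -57..109 237
top0 70 z med 190 max 198  Y -58..109 175
top0 80 z med 188 max 197  Y -59..107 129
top0 90 z med 181 max 190  Y -60..107 123
top0 100 z med 178 max 185  Y -60..106 119
top0 110 z
[... 796 characters left out ...]

scene0 60 z med 180 max 196  Y -65..105 284
scene0 70 z med 182 max 195  Y -66..96 261
scene0 80 z med 180 max 190  Y -67..98 256
scene0 90 z med 175 max 186  Y -71..99 251
scene0 100 z med 170 max 180  Y -71..98 257
scene0 110 z med 166 max 176  Y -70..95 247
scene0 120 z med 161 max 171  Y -72..97 240
scene0 130 z med 158 max 166  Y -74..93 231
scene0 140 z med 153 max 162  Y -74..92 224
scene0 150 z med 149 max 157  Y -76..89 216
scene0 160 z med 145 max 153  Y -75..89 214
scene0 170 z med 141 max 148  Y -77..89 196
scene0 180 z med 130 max 180  Y -76..150 157
scene0 190 z med 120 max 259  Y -35..148 63
scene0 200 z med 121 max 260  Y 61..122 15
scene0 210 z med 258 max 259  Y 86..103 11
```

```bash
python3 - <<'E'
from h import *
P=np.concatenate([cloud(f).reshape(-1,3) for f in('top0','scene0')]); P=P[np.isfinite(P).all(1)]
H=np.full((13,24),-1.)
for x,y,z in P:
    i,j=int((x-150)//50),int((y+550)//50)
    if x>=150 and y>=-550 and i<13 and j<24: H[i,j]=max(H[i,j],z)
print('y0',[-550+50*j for j in range(24)])
for i in range(13): print(150+50*i,H[i].astype(int).tolist())
yaw=np.radians(56.4-90); ex=np.array([np.cos(yaw),np.sin(yaw)]); ey=np.array([-ex[1],ex[0]])
b=np.array([379,-292]); 
for f in('top0','scene0'):
    Q=cloud(f).reshape(-1,3); q=Q[:,:2]-b; X=q@ex;Y=q@ey;Z=Q[:,2]
    k=(X>60)&(X<165)&(abs(Y-30)<75)&(Z>110)&(Z<220); k2=k&(abs(Y-30)>60)
    print(f,np.polyfit(X[k2],Z[k2],1))
    for x in(-15,25,80,120,160):
        k=(abs(X-x)<6)&(abs(Y-30)<120)&(Z>80)&(Z<230); print(x,Y[k].min(),Y[k].max())
E
```

```text
y0 [-550, -500, -450, -400, -350, -300, -250, -200, -150, -100, -50, 0, 50, 100, 150, 200, 250, 300, 350, 400, 450, 500, 550, 600]
150 [-1, -1, -1, -1, -1, -1, -1, 0, -1, -1, -1, 2, -1, -1, 684, 704, 708, 694, 686, 674, -1, -1, -1, -1]
200 [13, 7, 14, 16, 21, 13, 10, 11, 8, 8, 11, 17, 15, 17, 7, 9, 665, 677, 678, 674, 346, 541, 530, 2]
250 [13, 13, 18, 26, 23, 16, 28, 30, 17, 82, 98, 96, 13, 22, 39, 24, 12, 10, 628, 640, 346, 540, 343, 328]
300 [13, 10, 62, 64, 108, 95, 19, 35, 28, 257, 264, 264, 266, 133, 135, 28, 27, 11, 15, 18, 11, 528, 524, 328]
350 [9, 10, 65, 199, 193, 113, 109, 32, 33, 261, 266, 265, 265, 149, 137, 26, 16, 13, 12, 10, 12, 12, 78, 92]
400 [9, 69, 165, 200, 207, 205, 126, 106, 54, 253, 262, 261, 260, 90, 11, 11, 13, 116, 120, 9, 9, 15, 10, 12]
450 [10, 45, 166, 180, 195, 202, 200, 57, 62, 66, 72, 163, 160, 104, 11, 14, 14, 83, 116, 21, 25, 12, 10, 13]
500 [793, 794, 285, 163, 171, 187, 185, 13, 60, 63, 64, 64, 357, 362, 362, 360, 357, 14, 11, 19, 20, 13, 25, 11]
550 [796, 795, 328, 327, 328, 327, 328, 328, 98, 58, 52, 42, 363, 363, 363, 361, 358, 293, 276, 134, 
[... 269 characters left out ...]
 424, 415, 425, 413, 339, 329, 10, 14, 13, 362, 362, 362, 364, 356, 298, 298, -1, 73, 75, 11, 27]
750 [426, 698, 416, 410, 417, 410, 418, 340, 327, 10, 11, 13, 361, 362, 363, 362, 291, 301, 301, -1, 73, 75, 11, 21]
top0 [ -0.40143715 213.89101402]
-15 -52.688529533121255 111.39448100616686
25 -52.45926879479424 113.81406342407399
80 -51.91835096602167 112.37923132461543
120 -51.288546187838755 113.9312081814937
160 -49.96307659618652 113.73121907826581
scene0 [ -0.26466461 179.86025234]
-15 -60.323471550363564 106.13691200520944
25 -60.744250366214324 108.30239962319295
80 -59.98289725184286 106.2882642572402
120 -60.65380962866899 105.17014319117683
160 -59.08236002812826 105.58875172141717
```

Emit:
play_rows --steps '[[[0,-0.1,-0.1,-0.3,0.033],[0,-0.25,-0.2,-0.5,0.067],[0,-0.4,-0.3,-0.7,0.067],[0,-0.55,-0.4,-0.9,0.067],[0,-0.7,-0.5,-0.95,0.067],[0,-0.8,-0.6,-0.95,0.067],[0,-0.8,-0.75,-0.95,0.067],[0,-0.8,-0.9,-0.95,0.067]]]'

```text
time: 1.1
eef_pos: [336.2, 331.6, 594.1]
ee_rot: [0.289, 0.957, -0.001, -0.0]
contact_force: [-0.4, 0.5, 0.2]
grip_width: 0.003
```

Emit:
play_rows --steps '[[[0,-0.2,-0.05,0,0],[0,-0.4,-0.1,0,0],[0,-0.6,-0.2,0,0],[0,-0.8,-0.3,0,0],[0,-1,-0.45,0,0],[0,-1,-0.65,0,0],[0,-1,-0.8,0,0],[0,-1,-0.8,0,0]]]'

```text
time: 2.1
eef_pos: [413.6, 86.3, 595.3]
ee_rot: [0.29, 0.957, 0.001, 0.0]
contact_force: [-0.4, 0.8, 1.1]
grip_width: 0.001
```

Emit:
play_rows --steps '[[[0,-0.2,-0.2,0,0],[0,-0.4,-0.4,0,0],[0,-0.6,-0.6,0,0],[0,-0.75,-0.8,0,0],[0,-0.8,-1,0,0],[0,-0.8,-1,0.2,0],[0,-0.8,-1,0.2,0],[0,-0.8,-1,0.2,0]]]'

```text
time: 3.1
eef_pos: [437.8, -165.3, 555.7]
ee_rot: [0.288, 0.958, -0.0, 0.0]
contact_force: [-0.2, 0.6, 1.0]
grip_width: 0.002
```

```bash
python3 - <<'E'
from h import *
s=status.get_state(); print(s['time'],s['eef_pos'],s['ee_rot'],s['contact_force'])
im,d,p=snap('wrist','w1'); print(p)
cv2.imwrite('pics/w1b.png',cv2.resize(im[:,:,::-1],(768,576)))
E
```

```text
3.1 [ 437.77454246 -165.34671332  555.67263904] [ 2.87776848e-01  9.57697464e-01 -8.96989076e-05  2.12992864e-04] [-0.23014313  0.64913019  1.0371686 ]
{'mtx': array([[280.16573961,   0.        , 255.69186163],
       [  0.        , 280.16573961, 190.78025323],
       [  0.        ,   0.        ,   1.        ]]), 'position': array([ 377.06690353, -125.06420874,  525.06579746]), 'orientation': array([-0.12928657, -0.06905387,  0.46850523,  0.87121719])}
```

View pics/w1b.png

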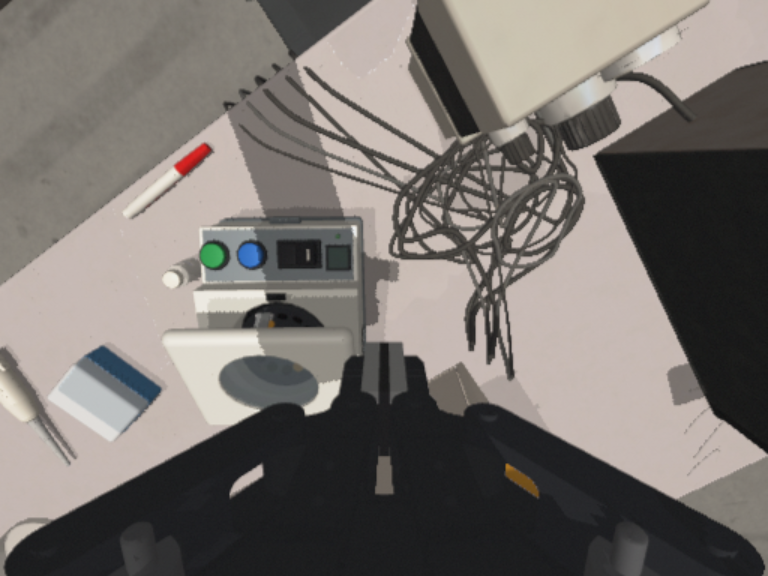

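The wrist view (1.5x) shows green (213,255), blue (251,254), rocker 278–321 with its white bar at (309,255), and the lid's free edge at v≈330–345 from u=163 to 357. The tool is aligned with the machine.

```bash
python3 - <<'E'
from h import *
B=blob('w1',(100,120,60),(125,255,255),(150,155,185,185)); G=blob('w1',(45,100,50),(85,255,255),(125,155,155,185))
b=ray('w1',*B[:2],104.5); g=ray('w1',*G[:2],104.5); bar=ray('w1',206,170,109); piv=ray('w1',199.7,169.5,107)
print(B,G,b,g,bar,piv,np.hypot(*(b-g)[:2]))
d=b-g; a=np.arctan2(d[1],d[0]); print('yaw y',np.degrees(a))
s=status.get_state(); t=s['eef_pos']; M=R.from_quat(s['ee_rot']).as_matrix(); print(np.degrees(np.arctan2(M[1,1],M[0,1])))
for n,q in dict(b=b,g=g,bar=bar,piv=piv,edL=ray('w1',110,222,195),edR=ray('w1',237,222,195),panL=ray('w1',242,170,95),panR=ray('w1',133,170,95)).items(): print(n,((q-t)@M).round(1))
for u,v in((167,169),(142,170),(150,223),(140,270),(200,226),(200,240)): q=world('w1',u,v);print(u,v,q.round(1),((q-t)@M).round(1))
E
```

```text
(166.5045871559633, 169.6834862385321, 218.0) (141.57079646017698, 169.97787610619469, 226.0) [ 379.5529757  -291.12233129  104.5       ] [ 358.81441241 -323.34267606  104.5       ] [ 412.97031547 -239.62571633  109.        ] [ 407.21982318 -247.72688693  107.        ] 38.317602019619386
yaw y 57.23271924626281
56.5386637784276
b [ -20.  -137.   451.5]
g [ -20.5 -175.3  451.5]
bar [-19.5 -75.6 447. ]
piv [-19.2 -85.6 449. ]
edL [ -68.1 -185.8  361.1]
edR [-68.1 -23.9 361.1]
panL [-22.6 -21.7 461.1]
panR [ -22.6 -192.7  461. ]
167 169 [ 379.1 -289.6  105. ] [ -18.9 -136.   451. ]
142 170 [ 359.2 -322.3  105.6] [ -20.3 -174.2  450.5]
150 223 [ 421.8 -316.6  195.1] [ -69.5 -134.9  361. ]
140 270 [ 477.9 -400.4  157. ] [-162.3 -173.9  399.2]
200 226 [ 459.7 -264.8  197.5] [-72.5 -70.8 358.6]
200 240 [ 478.4 -281.1  187.8] [-97.  -74.1 368.3]
```

Emit:
play_rows --steps '[[[0,-0.2,-0.25,0,0],[0,-0.4,-0.45,0.1,0],[0,-0.425,-0.525,0.3,0],[0,-0.425,-0.525,0.55,0],[0,-0.425,-0.525,0.75,0],[0,-0.425,-0.525,0.85,0],[0,-0.425,-0.525,0.85,0],[0,-0.425,-0.525,0.85,0]]]'

```text
time: 4.15
eef_pos: [450.6, -301.0, 386.4]
ee_rot: [0.288, 0.958, -0.0, 0.001]
contact_force: [0.5, -0.4, 0.0]
grip_width: -0.006
```

```bash
python3 - <<'E'
from h import *
s=status.get_state(); print(s['time'],s['eef_pos'],s['contact_force'])
im,d,p=snap('scene','s2'); im2,d,p=snap('wrist','w2')
c=np.hstack([cv2.resize(im[120:270,200:360],(400,375)),cv2.resize(im2,(400,375))])
cv2.imwrite('pics/c2.png',c[:,:,::-1])
E
```

```text
4.15 [ 450.62806063 -301.0432279   386.36903508] [ 0.49229942 -0.41407035  0.02653664]
```

View pics/c2.png

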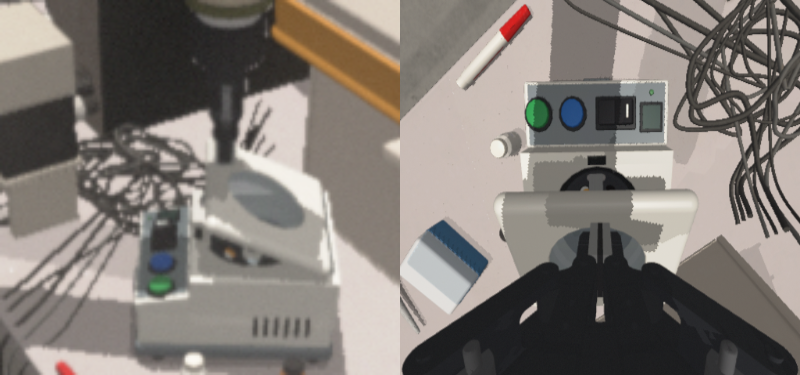

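The fingertips stand over the middle of the lid near its free edge. Now I'll push down, moving forward as the lid's edge swings.

Emit:
play_rows --steps '[[[0,0,0,0.06,0],[0,0.015,0,0.12,0],[0,0.03,0,0.18,0],[0,0.05,0,0.23,0],[0,0.07,0,0.28,0],[0,0.085,0,0.32,0],[0,0.095,0,0.35,0],[0,0.095,0,0.35,0]]]'

```text
time: 5.25
eef_pos: [433.6, -290.2, 314.1]
ee_rot: [0.289, 0.957, 0.0, -0.001]
contact_force: [-0.1, -0.6, -0.5]
grip_width: 0.002
```

Emit:
play_rows --steps '[[[0,0,0,0.01,0],[0,0,0,0.015,0],[0,0,0,0.02,0],[0,0,0,0.025,0],[0,0,0,0.03,0],[0,0,0,0.035,0],[0,0,0,0.035,0],[0,0,0,0.035,0]]]'

```text
time: 6.25
eef_pos: [433.2, -291.0, 312.4]
ee_rot: [0.289, 0.957, 0.002, 0.0]
contact_force: [-23.2, 16.8, 59.2]
grip_width: 0.0
```

```bash
python3 - <<'E'
from h import *
s=status.get_state(); print(s['time'],s['eef_pos'],s['contact_force'])
im,d,p=snap('scene','s3'); im2,d,p=snap('wrist','w3')
c=np.hstack([cv2.resize(im[120:270,200:360],(400,375)),cv2.resize(im2,(400,375))])
cv2.imwrite('pics/c3.png',c[:,:,::-1])
E
```

```text
6.25 [ 433.2308921  -290.97837536  312.36299579] [-23.15890363  16.84797893  59.21853508]
```

View pics/c3.png

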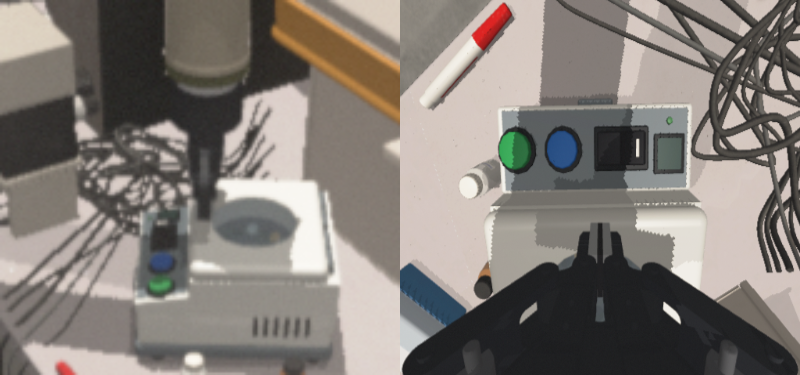

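The lid looks shut, and the 59 N shows the push has hit the stop. I'll back off and check that it stays shut.

Emit:
play_rows --steps '[[[0,0,0,-0.1,0],[0,0,0,-0.25,0],[0,0.05,0,-0.35,0],[0,0.15,0.1,-0.35,0],[0,0.225,0.17,-0.35,0],[0,0.225,0.17,-0.35,0],[0,0.225,0.17,-0.35,0],[0,0.225,0.17,-0.35,0]]]'

```text
time: 7.35
eef_pos: [415.2, -238.0, 377.6]
ee_rot: [0.289, 0.957, -0.0, -0.0]
contact_force: [0.5, -0.6, 0.8]
grip_width: 0.001
```

```bash
python3 - <<'E'
from h import *
s=status.get_state(); print(s['time'],s['eef_pos'],s['contact_force'])
t=s['eef_pos']; M=R.from_quat(s['ee_rot']).as_matrix()
im,d,p=snap('scene','s4'); im2,d,p=snap('wrist','w4')
for u,v in((310,200),(320,215),(285,215),(315,230)): print('scene',world('s4',u,v).round(1))
B=blob('w4',(100,120,60),(125,255,255),(0,0,512,250)); b=ray('w4',*B[:2],104.5); print(B,b,((b-t)@M).round(1))
c=np.hstack([cv2.resize(im[120:270,200:360],(320,300)),im2[:300,:480]])
cv2.imwrite('pics/c4.png',c[:,:,::-1])
E
```

```text
7.35 [ 415.17538153 -238.04432133  377.62028493] [ 0.45115728 -0.62645772  0.7612847 ]
scene [ 520.9 -304.8  136.4]
scene [ 501.7 -377.4  139.3]
scene [ 422.9 -328.6  138.6]
scene [ 461.6 -411.6  129. ]
(185.40522875816993, 189.80065359477123, 612.0) [ 379.43300964 -290.8323779   104.5       ] [  0.5 -63.5 273.2]
```

View pics/c4.png

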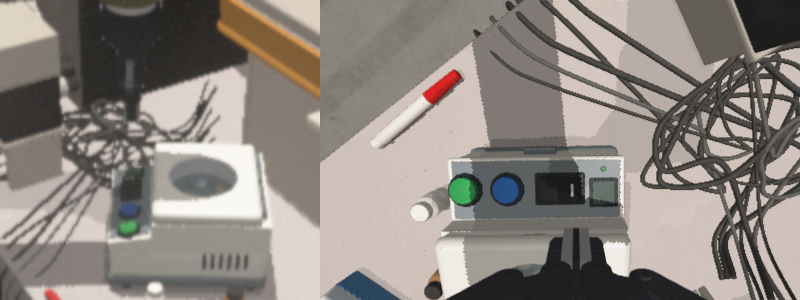

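The lid has stayed shut by itself: the front of its face is at 139 mm with the tool away. Next I'll press the rocker's left half.

Emit:
play_rows --steps '[[[0,0.0,0.025,0.1,0],[0,0.0,0.025,0.2,0],[0,0,0.025,0.3,0],[0,0,0.025,0.38,0],[0,0,0.025,0.43,0],[0,0,0.025,0.45,0],[0,0,0.025,0.45,0],[0,0,0.025,0.45,0]]]'

```text
time: 8.45
eef_pos: [418.2, -233.3, 288.2]
ee_rot: [0.289, 0.957, -0.0, 0.0]
contact_force: [0.1, 0.2, 0.5]
grip_width: -0.0
```

Emit:
play_rows --steps '[[[0,0,0,0.005,0],[0,0,0,0.01,0],[0,0,0,0.01,0],[0,0,0,0.015,0],[0,0,0,0.015,0],[0,0,0,0.02,0],[0,0,0,0.02,0],[0,0,0,0.02,0]]]'

```text
time: 9.45
eef_pos: [417.7, -233.2, 283.4]
ee_rot: [0.289, 0.957, -0.0, -0.0]
contact_force: [0.9, -0.6, 1.4]
grip_width: -0.004
```

Emit:
play_rows --steps '[[[0,0,0,0.005,0],[0,0,0,0.005,0],[0,0,0,0.01,0],[0,0,0,0.01,0],[0,0,0,0.015,0],[0,0,0,0.015,0],[0,0,0,0.015,0],[0,0,0,0.015,0]]]'

```text
time: 10.45
eef_pos: [418.0, -233.1, 280.7]
ee_rot: [0.289, 0.957, -0.0, -0.0]
contact_force: [-0.2, -0.0, 0.1]
grip_width: 0.007
```

Emit:
play_rows --steps '[[[0,0,0,0.005,0],[0,0,0,0.005,0],[0,0,0,0.01,0],[0,0,0,0.01,0],[0,0,0,0.01,0],[0,0,0,0.01,0],[0,0,0,0.01,0],[0,0,0,0.01,0]]]'

```text
time: 11.45
eef_pos: [418.1, -233.3, 279.2]
ee_rot: [0.289, 0.957, 0.0, 0.0]
contact_force: [-1.8, 0.9, 7.2]
grip_width: -0.003
```

Emit:
play_rows --steps '[[[0,0,0,-0.1,0],[0,0,0,-0.2,0],[0,0,0,-0.3,0],[0,0,0,-0.3,0],[0,0,-0.1,-0.3,0],[0,0,-0.2,-0.3,0],[0,0,-0.2,-0.3,0],[0,0,-0.2,-0.3,0]]]'

```text
time: 12.45
eef_pos: [396.2, -265.7, 338.1]
ee_rot: [0.289, 0.957, 0.0, -0.0]
contact_force: [0.4, 0.4, -0.2]
grip_width: 0.001
```

```bash
python3 - <<'E'
from h import *
s=status.get_state(); print(s['time'],s['eef_pos'],s['contact_force'])
t=s['eef_pos']; M=R.from_quat(s['ee_rot']).as_matrix()
im2,d,p=snap('wrist','w5')
B=blob('w5',(100,120,60),(125,255,255),(0,0,512,250)); b=ray('w5',*B[:2],104.5); print(B,b,((b-t)@M).round(1))
g=blob('w4',(0,0,0),(0,0,0),(0,0,9,9)) if 0 else 0
a=np.load('pics/w4.npz')['im'][150:230,110:340] if 0 else cv2.imread('pics/w4.png')[140:240,110:310]
u=int(B[0]); c=im2[:,:,::-1][130:250,max(0,u-80):u+160]
cv2.imwrite('pics/c5.png',np.vstack([cv2.resize(a,(700,290)),cv2.resize(c,(580,290)) if 0 else cv2.resize(c,(700,300))]))
E
```

```text
12.45 [ 396.17990193 -265.73023679  338.09214264] [ 0.40118901  0.39812133 -0.21005978]
(216.11729141475212, 204.906892382104, 827.0) [ 379.09352031 -290.90970021  104.5       ] [ 1.000e-01 -3.040e+01  2.336e+02]
```

View pics/c5.png

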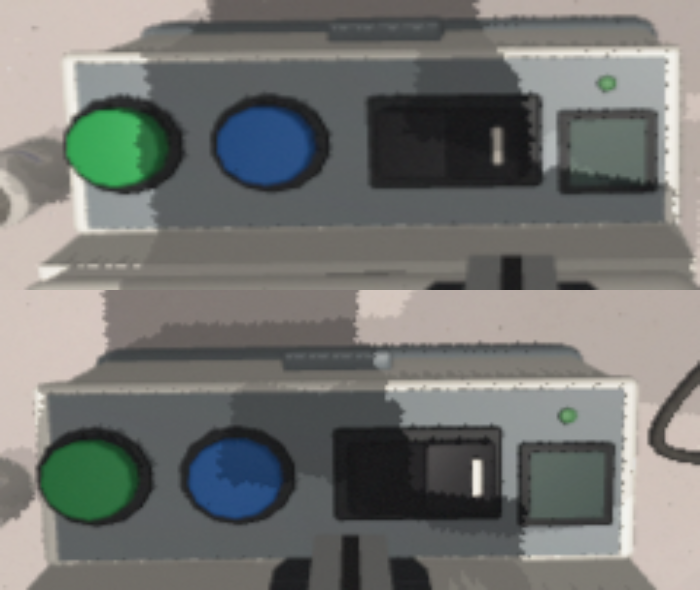

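The lower crop (after pressing) shows the left half shaded differently from before. I'll check the tilt with depth.

```bash
python3 - <<'E'
from h import *
# row profiles along rocker, height above panel; w4 (before) and w5 (after)
for f,us,v in(('w4',range(216,266,4),188),('w5',range(252,310,4),204)):
    print(f,[round(float(world(f,u,v,2)[2]),1) for u in us])
E
```

```text
w4 [98.6, 104.4, 104.7, 105.4, 105.6, 105.9, 106.8, 108.1, 108.8, 110.2, 110.6, 103.7, 97.6]
w5 [98.8, 108.2, 110.8, 110.1, 109.0, 108.4, 107.7, 106.2, 105.8, 105.7, 105.2, 105.1, 105.1, 104.0, 97.2]
```

The profile has reversed: the left end went from high to low, so the rocker is on. Next is the blue key.

Emit:
play_rows --steps '[[[0,0.01,-0.08,0,0],[0,0.01,-0.15,0,0],[0,0.01,-0.15,0.1,0],[0,0.01,-0.15,0.2,0],[0,0.01,-0.15,0.25,0],[0,0.01,-0.15,0.275,0],[0,0.01,-0.15,0.275,0],[0,0.01,-0.15,0.275,0]]]'

```text
time: 13.5
eef_pos: [377.8, -290.5, 284.2]
ee_rot: [0.289, 0.957, -0.0, 0.0]
contact_force: [-0.6, 0.3, 0.7]
grip_width: -0.004
```

Emit:
play_rows --steps '[[[0,0,0,0.005,0],[0,0,0,0.01,0],[0,0,0,0.015,0],[0,0,0,0.02,0],[0,0,0,0.025,0],[0,0,0,0.03,0],[0,0,0,0.03,0],[0,0,0,0.03,0]]]'

```text
time: 14.5
eef_pos: [377.8, -290.4, 277.8]
ee_rot: [0.289, 0.957, -0.0, 0.0]
contact_force: [0.7, -0.5, 1.8]
grip_width: -0.001
```

Contact has begun at tip z 104.8 with 1.8 N. I'll go deeper.

Emit:
play_rows --steps '[[[0,0,0,0.005,0],[0,0,0,0.01,0],[0,0,0,0.015,0],[0,0,0,0.02,0],[0,0,0,0.02,0],[0,0,0,0.02,0],[0,0,0,0.02,0],[0,0,0,0.02,0]]]'

```text
time: 15.5
eef_pos: [378.0, -290.7, 274.6]
ee_rot: [0.289, 0.957, 0.0, 0.001]
contact_force: [-1.2, 1.2, 13.4]
grip_width: 0.001
```

```bash
python3 - <<'E'
from h import *
s=status.get_state(); print(s['time'],s['eef_pos'],s['contact_force'])
im,d,p=snap('scene','s6'); im2,d,p=snap('wrist','w6')
for u,v in((310,200),(320,215),(285,215)): print('scene',world('s6',u,v).round(1))
c=np.hstack([cv2.resize(im[120:360,200:420],(400,436)),cv2.resize(im2[:330],(400,436))])
cv2.imwrite('pics/c6.png',c[:,:,::-1]); print(status.get_state()['contact_force'])
E
```

```text
15.5 [ 378.00725662 -290.69134622  274.6088985 ] [-1.18330805  1.24446386 13.39929259]
scene [ 520.4 -305.5  137. ]
scene [ 503.  -375.9  137.8]
scene [ 423.7 -327.4  137.5]
[-0.92062496  0.86084213 13.2326898 ]
```

View pics/c6.png

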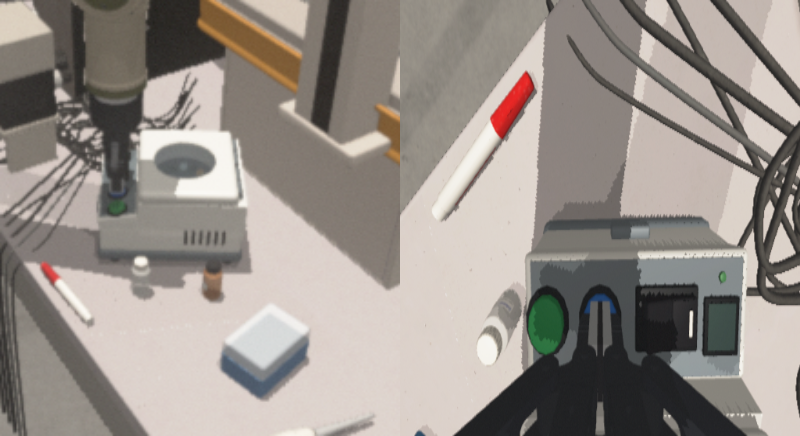

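The fingers sit on the blue key only, clear of the green key and the rocker. The lid is shut and the vials, marker and tip box are undisturbed, so I'm handing in while still holding the key.

```bash
python3 -c "
from h import *
print(job.sign_off()); s=status.get_state(); print(s['time'],s['contact_force'])"
```

```text
the job is handed in; nothing more can be done
None
the job is handed in; nothing more can be done
```

I shut and latched the lid, switched the rocker on, then pressed the blue key. I handed the job in at about 15.6 s, still holding the key down.

- **Lid:** it stayed shut with the tool away. The front of its face read about 139 mm, and about 137.5 mm in the last scene picture.
- **Rocker:** depth readings showed its left end dropping from about 110 mm to 105 mm and its right end rising, so it is on.
- **Blue key:** the last check showed about 13 N steady with the fingertip at 101.6 mm. The key needs 4.2 N to stay down, and that height matches where I expected it to bottom out. The fingers were clear of the green key.
- **Other objects:** the vials, marker and tip box looked undisturbed in the last picture. I did not check the timer again, but the arm stayed well above the table on its way over.

The push on the lid briefly reached about 59 N vertically on the fingertips (about 66 N in all) once the lid hit its stop. That is over the 40 N limit given for the arm and gripper body, though only the fingertips touched, and under the 120 N wrist limit. I can't tell whether it counts against the job. The top and scene cameras disagreed by about 7 mm on where the machine stood. I used the wrist camera's values, which agreed with each other to about 0.5 mm.

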